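Brush out the rinse tube, then set its feed valve two turns open

ROBOT

A 6-joint arm with a two-finger parallel gripper is mounted at the origin on a cart in front of the work surface, level with it; the furniture and walls round the work are solid. World frame = base frame: x ahead of the robot, y to its left, z up, the work surface at z = 0. Lengths are in m, angles in rad, forces in N, time in s.
With the tool pointing down it reaches from about 0.375 to 0.975 m from the base axis. Payload 3.8 kg.
Tool frame: the origin (TCP) lies at the very end of the fingers, on their centre line; the grasp point (between the pads) lies 19 mm behind it; z points along the fingers, y is the direction in which the jaws open and shut (so a half turn about z gives the same grasp; the last joint's range is limited). The gripper opens to 85 mm and grips with 20 to 120 N. Pads are 22 mm wide; open, the fingers measure 114 mm over their backs; the gripper's body (76 mm by 85 mm) begins 54 mm behind the grasp point. The pads swing forward as they close: fully open they stand 13 mm farther back than shut.
Start: joints at [1.242, 0.264, 1.604, -0, 1.274, -0.037], TCP at [0.194, 0.646, 0.231] pointing down, gripper open.
Joint ranges: [-2.63, 2.63], [-0.94, 2.18], [0.31, 2.57], [-1.31, 4.45], [0, 2.66], [-2.55, 2.55]. Speed limits (rad/s): [2.57, 2.57, 3.14, 3.14, 3.14, 3.14].

INTERFACE

Orientations are given as a rotation vector (axis times angle).
In Python, from workcell import bot, read_camera, finish_job gives the robot as it stands. The module is installed in compiled form; this text tells all that it offers.
- The arm moves only by the tool servo_tool, never from a script. Its argument "targets" is text: rows parted by semicolons, each of 7 numbers parted by spaces: the turn, a rotation vector about the tool's x, y, z in rad, then the shift along the tool's x, y, z in mm, then the finger opening in mm, from 0 to 85.4. In form: wx wy wz x y z gripper; .... A call has 1 to 8 rows; each row shifts and turns the pose as measured when the row begins, along the tool's axes as they then stand; what a row does not reach is not made up. A row lasts 1/12 s, in which the tool goes at most 41.7 mm and 7.16 degrees, less where a joint would pass 70% of its speed; a pose out of reach is approached as far as the arm can. A call is refused whole if a number of a shift passes 41.7 or a number of a turn 0.125, either way. A call with a gripper value outside its range is refused whole. The fingers move at their own pace and stop on an object; "newtons" is the grip in N (left out, the last holds). Time passes only in rows, so rows that do not move let the fingers close. It gives the time, the measured TCP pose, the force and the opening at its end, in the units of the state.
- bot.read_state(): the state, without advancing time (a new reading comes with each control period).
- read_camera(name): name is "scene" or "top" or "wrist"; returns a dict with "image" (384x512x3 uint8, red, green, blue), "mtx" (3x3 intrinsics, pixels), "k1" (the pictures are not rectified: a ray, as slopes to the right and down, at radius r is drawn at 1 + k1 r^2 times it, then the intrinsics apply), "eye" and "orientation" of the camera in the world; the wrist camera has in their place "T_tool_cam" (4x4, takes a point from camera to tool coordinates, whose origin is the TCP and whose axes are the flange's). Camera axes: x right, y up, looking along -z (the intrinsics and any distortion apply to the point x, -y, -z); pixel columns grow to the right and rows downward; lengths in m; the calibration is good to about 2 mm. A picture is of the moment at which its call begins: read the wrist's pose just before it. There is no depth.
- finish_job(): hands the job in, once; it reports no verdict.
The state is a dict: "time": time; "q": joint angles; "joint_vel": joint speeds; "joint_torque": joint torques, N m; "tool_pos": TCP position; "tcp_rot": TCP orientation; "wrist_force": force on the tool from outside, world axes, zero at the start; "torque": the same for the moment, N m; "width": opening from 0.0 (shut) to 1.0 (fully open).
Only numpy, scipy, OpenCV 4.12 (cv2) and the standard library are available. Lean on these libraries where they do the work, as an engineer would, in place of code of your own. Each camera call takes 0.05 s, during which the arm holds its last target.

TASK

Get the rinse station ready: take the long brush that stands in the upright tube, scrub the tube with two strokes, each lifting the bristles at least half way up the tube and pushing them back down to the bottom, never pulling them out of the tube, and leave the brush standing in it. Then take the crank handle on the valve wheel, turn it clockwise (seen from above) fully shut against its stop, and back it off counter-clockwise exactly two full turns. Finish while still holding the handle between the fingers, with the wheel at rest, and leave the other things on and round the station where they are.

Things in the scene. Friction and masses are not known exactly. Their poses are not given: they have to be found in the camera images.
- station: the rinse station, fixed to the bench: a grey plate 220 x 320 mm, 12 mm thick, origin on its underside below the valve wheel's axis; it carries the steel valve with the wheel (at its origin) and, 170 mm along its own +y (to the left), the steel tube, joined by a pipe 62 mm up. Low loose things (under 75 mm above the bench) stand on the plate; wire baskets hang behind it, 0.68 m and more ahead of the robot and from 0.27 m above the bench up
- tube_mouth (a point): centre of the open top of the upright steel tube, 122 mm above the bench; bore 32 mm, outer diameter 42 mm
- tube_floor (a point): centre of the tube's inner floor, 104 mm below its mouth
- brush_grip (a point): point on the axis of the long thin brush's handle, 40 mm below the handle's upper end and about 176 mm above the bench at the start; the handle is round, 9 mm thick, and the brush 199 mm long, 30 g. It stands bristles down in the tube, loose, leaning about 7 degrees against the rim (any way once it has been moved), its top about 215 mm above the bench
- brush_tip (a point): end of the brush's bristles, 159 mm below brush_grip along the brush
- wheel_axis (a point): point on the valve wheel's vertical axis, 195 mm above the bench, at the height of the middle of the crank handle; the wheel below it is a spoked ring 129 mm across whose upper side lies 165 mm above the bench
- wheel (a joint): turn of the valve wheel, rad: 0 at the closed stop, growing counter-clockwise seen from above as the valve opens (two turns = 12.57; the far stop is at 3.5 turns). At the start it is less than one turn open. At 0 and at every whole turn the crank handle lies from the axis toward the station's own -x, its side nearer the robot. It stays where it is left; turning takes about 1.5 N at the handle
- handle_grip (a point): middle of the crank handle, 195 mm above the bench and 55 mm from the wheel's axis: an upright black round grip 22 mm thick that stands on the wheel from 167 to 216 mm above the bench and spins freely about its own axis, so that it can be held with a fixed wrist while it is led round
- crank_handle: the same crank handle; origin on its axis at its foot, 167 mm above the bench
- cast: small plaster dental cast, 61 x 65 x 29 mm, loose bystander, origin under its centre
- pot: small screw-lidded pot, 41 mm across, 44 mm high, loose bystander, origin under its centre
- carver: thin wax carver with a black grip lying on the plate, 60 x 144 x 8 mm, loose bystander, origin under its centre
- dropper: small brown dropper bottle, 40 mm across, 62 mm high, loose bystander, origin under its centre
Not all that is in view belongs to the job. Leave any green look-alike of the part that bears brush_grip alone.

How it is judged:
On the way, in this order (a step that is already met when the one before it is completed fails the run):
1. first stroke: the gripped brush's bristles are raised half way up the tube (z of brush_tip in the frame of tube_floor above 0.045 m and horizontal distance between brush_tip and tube_floor below 0.022 m and contact force between the fingers and long_brush above 0.2 N), for 0.05 s.
2. and pushed back down to the bottom (z of brush_tip in the frame of tube_floor below 0.018 m and horizontal distance between brush_tip and tube_floor below 0.022 m), for 0.05 s.
3. second stroke: raised again (all of step 1), for 0.05 s.
4. and back down to the bottom (all of step 2), for 0.05 s.
5. the wheel is turned fully shut against its stop (value of joint wheel below 0.08 rad), for 0.1 s.
At the end, for the whole second after the job is handed in: the wheel rests within 0.2 rad (about 11 degrees) of exactly two turns open from its stop while the fingers still grip the crank handle (over 1 N, handle between the fingers); the brush, released, stands in the tube with its bristles at the bottom (within 18 mm of the floor) (all of step 4 and value of joint wheel between 12.3664 and 12.7664 rad and velocity of joint wheel between -0.1 and 0.1 rad/s and contact force between the fingers and crank_handle above 1 N and horizontal distance between the grasp point and handle_grip below 0.015 m and distance between the grasp point and handle_grip below 0.035 m and contact force between the fingers and long_brush below 0.1 N and not (distance of cast from where it was at the start of the episode above 0.03 m) and not (distance of pot from where it was at the start of the episode above 0.03 m) and not (distance of carver from where it was at the start of the episode above 0.03 m) and not (distance of dropper from where it was at the start of the episode above 0.03 m)); the arm keeps its last pose, push and grip.
It fails at once if the bristles are pulled out of the tube (z of brush_tip in the frame of tube_floor above 0.104 m).
It fails at once if the cast is moved more than 30 mm (distance of cast from where it was at the start of the episode above 0.03 m).
It fails at once if the pot is moved more than 30 mm (distance of pot from where it was at the start of the episode above 0.03 m).
It fails at once if the carver is moved more than 30 mm (distance of carver from where it was at the start of the episode above 0.03 m).
It fails at once if the dropper is moved more than 30 mm (distance of dropper from where it was at the start of the episode above 0.03 m).
It also fails if it takes over 72 s, if anything falls off the work surface, if the arm or the gripper's body presses on something with over 40 N, if the wrist force passes 120 N, or if a joint passes its speed limit or range.

## Working session

There is one attempt and no reset: what is moved stays moved. The work goes in short steps, Python scripts to look and compute and a tool call to move; the robot and the scene stay as the last step left them, time stands still between calls to the robot, and variables do not carry over. Pictures are saved under pics/ and viewed, and the job is handed in when it is done.

Besides the shell and the picture viewer there is one more tool, called after "Request:" in YAML: its name, and indented under it one key for each argument. servo_tool: Moves the arm, as the interface text tells. Its arguments: {"type":"object","properties":{"targets":{"type":"string"},"newtons":{"type":"number"}},"required":["targets"]}

```bash
mkdir -p pics; cat > h.py <<'E'
import numpy as np, cv2
from workcell import bot, read_camera, finish_job
from scipy.spatial.transform import Rotation as R
def cam(name):
    s=bot.read_state(); c=read_camera(name); c['s']=s; return c
def pose(c):
    if 'T_tool_cam' in c:
        s=c['s']; T=np.eye(4);T[:3,:3]=R.from_rotvec(s['tcp_rot']).as_matrix();T[:3,3]=s['tool_pos']
        T=T@np.array(c['T_tool_cam']); return T[:3,3],T[:3,:3]
    o=np.array(c['orientation'],float)
    return np.array(c['eye']), (o if o.shape==(3,3) else R.from_rotvec(o).as_matrix() if o.size==3 else R.from_quat(o).as_matrix())
def ray(c,u,v):
    K=np.array(c['mtx']);d=np.array([(u-K[0,2])/K[0,0],(v-K[1,2])/K[1,1]]);x=d.copy()
    for _ in range(30): x=d/(1+c['k1']*(x@x))
    e,M=pose(c); r=M@np.array([x[0],-x[1],-1]); return e,r/np.linalg.norm(r)
def atz(c,u,v,z):
    e,r=ray(c,u,v); return e+r*(z-e[2])/r[2]
def proj(c,p):
    e,M=pose(c); q=M.T@(np.array(p)-e); x=np.array([q[0],-q[1]])/-q[2]; x=x*(1+c['k1']*(x@x)); K=np.array(c['mtx'])
    return K[:2,:2]@x+K[:2,2]
def tri(l):
    A=0;b=0
    for c,u,v in l:
        e,r=ray(c,u,v);P=np.eye(3)-np.outer(r,r);A=A+P;b=b+P@e
    p=np.linalg.solve(A,b); return p,[proj(c,p)-[u,v] for c,u,v in l]
def save(c,n,box=None,s=1):
    im=c['image'][:,:,::-1]
    if box: im=im[box[1]:box[3],box[0]:box[2]]
    cv2.imwrite('pics/'+n,cv2.resize(im,None,fx=s,fy=s,interpolation=cv2.INTER_CUBIC))
E
python3 - <<'E'
from h import *
import pickle
print(bot.read_state())
for n in ['scene','top','wrist']:
    c=cam(n); save(c,n+'0.png',s=1.5); pickle.dump(c,open(n+'0.pkl','wb')); print(n,{k:v for k,v in c.items() if k not in('image','s')})
E
```

```text
{'time': 0.0, 'q': array([ 1.24212037e+00,  2.64798613e-01,  1.60540102e+00, -2.48924487e-05,
        1.27370165e+00, -3.68851124e-02]), 'joint_vel': array([ 5.82588192e-04, -1.19085717e-03,  9.82117038e-05, -2.68086823e-03,
       -6.07479717e-05, -1.58684872e-03]), 'joint_torque': array([-5.69441290e-04, -5.15115094e+01, -3.67311251e+01,  2.23704797e-04,
        1.32822039e-02,  4.81743541e-05]), 'tool_pos': array([0.19393466, 0.64576066, 0.22991681]), 'tcp_rot': array([-0.45665043, -3.10782441,  0.00357233]), 'wrist_force': array([ 0.28369358,  0.56386087, -0.51854895]), 'torque': array([0.03368043, 0.03628858, 0.01064565]), 'width': 1.0018942689844452}
scene {'mtx': array([[433.96132263,   0.        , 249.6935979 ],
       [  0.        , 433.96132263, 189.13174918],
       [  0.        ,   0.        ,   1.        ]]), 'k1': -0.0860971625772959, 'eye': array([-0.14442959, -0.2992509 ,  0.83941836]), 'orientation': array([ 0.74138028, -0.44960124, -1.00176579])}
top {'mtx': array([[462.96340205,   0.        , 247.22543215],
       [  0.        , 462.96340205, 188.61458235],
       [  0.        ,   0.        ,   1.        ]]), 'k1': -0.09194102596603844, 'eye': array([0.43218967, 0.06490589, 1.13254044]), 'orientation': array([ 0.08393991, -0.06115404, -1.58276996])}
wrist {'mtx': array([[286.35341722,   0.        , 255.64570577],
       [  0.        , 286.35341722, 190.98276301],
       [  0.        ,   0.        ,   1.        ]]), 'k1': -0.015780781958871993, 'T_tool_cam': array([[ 1.00074086e-03,  9.58154764e-01,  2.86248925e-01,
         7.41443992e-02],
       [ 9.99999499e-01, -9.59086831e-04, -2.85718935e-04,
        -1.19990074e-04],
       [ 7.74616505e-07,  2.86249068e-01, -9.58155244e-01,
        -1.42970259e-01],
       [ 0.00000000e+00,  0.00000000e+00,  0.00000000e+00,
         1.00000000e+00]])}
```

View pics/scene0.png

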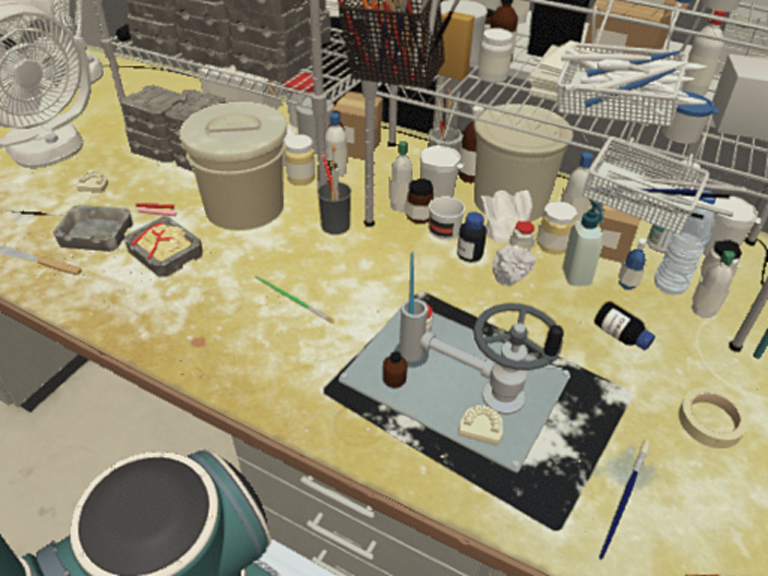

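View pics/top0.png

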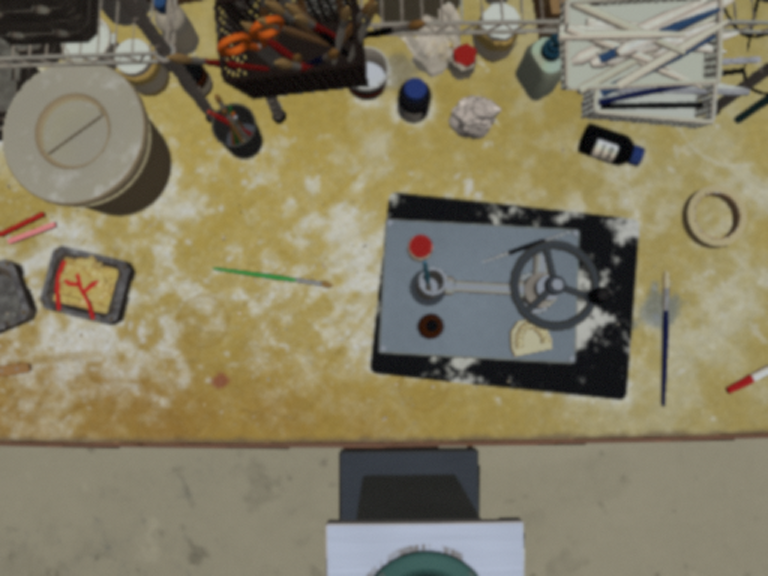

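View pics/wrist0.png

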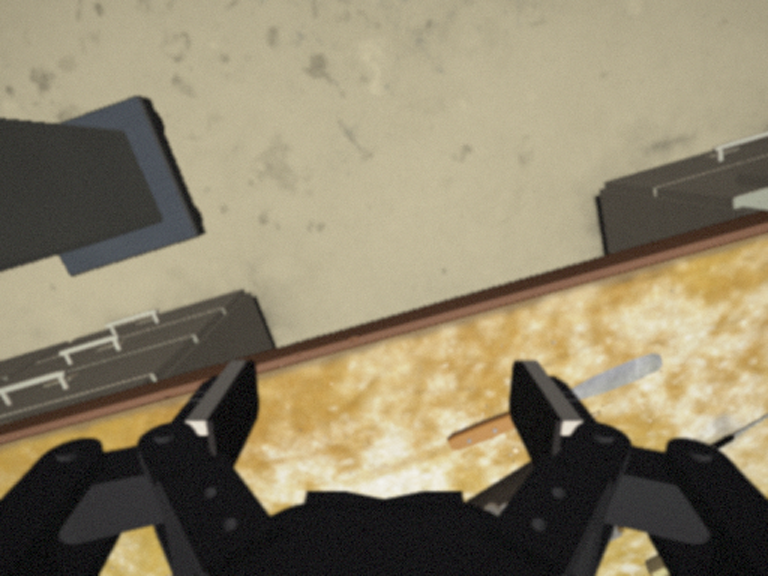

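The candidates for the brush, in 1.5x scene pixels, are the blue rod standing in the tube (412,285), the green brush lying on the bench (295,300) and the blue brush lying at right (625,500). The one standing in the tube fits. I'll confirm it in enlarged crops.

```bash
python3 - <<'E'
from h import *
import pickle
s=pickle.load(open('scene0.pkl','rb'));t=pickle.load(open('top0.pkl','rb'))
save(s,'s_crop.png',(215,155,415,325),4)
save(t,'t_crop.png',(245,125,435,265),4)
E
```

```text
(no output)
```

View pics/s_crop.png

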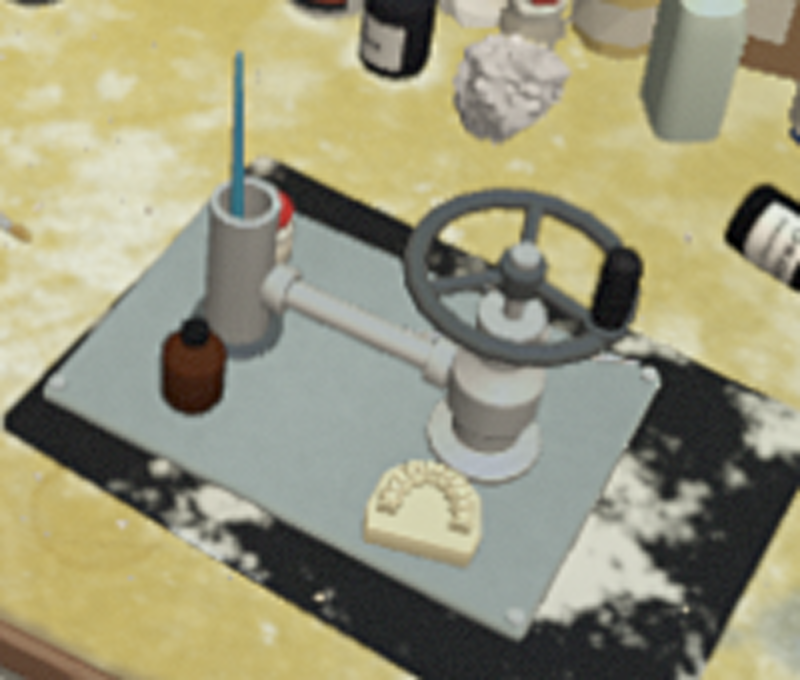

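View pics/t_crop.png

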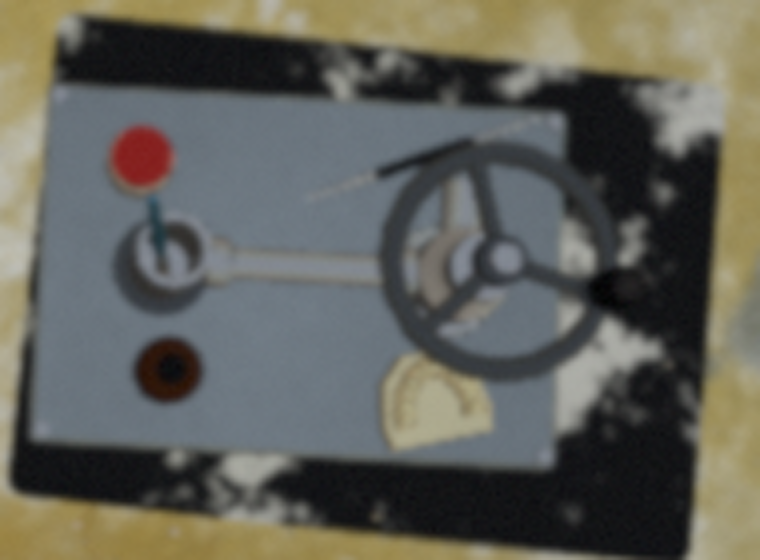

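```bash
python3 - <<'E'
from h import *
import pickle
np.set_printoptions(precision=4,suppress=True)
s=pickle.load(open('scene0.pkl','rb'));t=pickle.load(open('top0.pkl','rb'))
S=lambda x,y:(s,215+x/4-.375,155+y/4-.375)
T=lambda x,y:(t,245+x/4-.375,125+y/4-.375)
print('brush top',tri([S(239,54),T(151,195)]))
print('mouth',tri([S(246,206),T(172,251)]),atz(*S(246,206),.122),atz(*T(172,251),.122))
print('hub',tri([S(524,256),T(503,258)]))
for nm,f,p in [('ringT',T,[(381,260),(616,260),(500,142),(500,380)])]:
  for q in p: print(nm,atz(*f(*q),.16))
print('handle top',atz(*S(626,256),.216),atz(*T(630,288),.216),'foot',atz(*S(609,318),.167))
# plate corners (top z=.012) 
for n,f,p in [('S',S,[(262,165),(46,392),(520,630),(655,375)]),('T',T,[(55,87),(32,440),(555,468),(567,113)])]:
  for q in p: print(n,atz(*f(*q),.012))
E
```

```text
brush top (array([0.5464, 0.0079, 0.2132]), [array([ 0.4632, -0.0424]), array([-0.4514,  0.2691])])
mouth (array([ 0.5276, -0.0099,  0.1173]), [array([ 0.0241, -0.002 ]), array([-0.0223,  0.0132])]) [ 0.5232 -0.0118  0.122 ] [ 0.5272 -0.0096  0.122 ]
hub (array([ 0.5163, -0.1786,  0.1712]), [array([ 0.2806, -0.0388]), array([-0.2597,  0.1296])])
ringT [ 0.5174 -0.1171  0.16  ]
ringT [ 0.5156 -0.2425  0.16  ]
ringT [ 0.5795 -0.1828  0.16  ]
ringT [ 0.4531 -0.1782  0.16  ]
handle top [ 0.4966 -0.2314  0.216 ] [ 0.4967 -0.2313  0.216 ] foot [ 0.4992 -0.2316  0.167 ]
S [0.6673 0.0404 0.012 ]
S [0.4216 0.0677 0.012 ]
S [ 0.4038 -0.2433  0.012 ]
S [ 0.6157 -0.2559  0.012 ]
T [0.6396 0.0518 0.012 ]
T [0.4244 0.0689 0.012 ]
T [ 0.4027 -0.247   0.012 ]
T [ 0.6194 -0.2629  0.012 ]
```

The blue rod at scene crop (239,54) to (239,210) stands in the tube, so it is the long brush. The green one lies on the bench and stays where it is. The wheel handle is the black grip at crop (618,285), about 1.3 rad open. I'm moving above the brush now.

Request:
servo_tool:
  targets: "0 0 0 -27 -27 -10 60; 0 0 0 -28 -28 -8 60; 0 0 0 -29 -29 -6 60; 0 0 0 -29 -29 -6 60; 0 0 0 -29 -29 0 60; 0 0 0 -29 -29 0 60; 0 0 0 -29 -29 0 60; 0 0 0 -29 -29 0 60"

```text
time: 0.82
tool_pos: [0.3462, 0.3588, 0.2559]
tcp_rot: [-0.436, -3.108, 0.01]
wrist_force: [1.6, -0.2, 0.2]
width: 0.705
```

```bash
cat > go.py <<'E'
import sys
from h import *
np.set_printoptions(precision=4,suppress=True)
s=bot.read_state(); M=R.from_rotvec(s['tcp_rot']).as_matrix()
print('t',s['time'],'tcp',s['tool_pos'],'F',s['wrist_force'],'w',s['width'],'q',s['q'])
print('tool axes',M.T.round(3).tolist())
if len(sys.argv)>3:
    d=np.array([float(a) for a in sys.argv[1:4]])-s['tool_pos']; print('shift mm',M.T@d*1000,np.linalg.norm(d)*1000)
    # desired: pointing down, tool x azimuth arg4 deg
    az=np.radians(float(sys.argv[4])) if len(sys.argv)>4 else np.arctan2(M[1,0],M[0,0])
    D=np.array([[np.cos(az),np.sin(az),0],[np.sin(az),-np.cos(az),0],[0,0,-1]])
    print('turn',R.from_matrix(M.T@D).as_rotvec(),'az now',np.degrees(np.arctan2(M[1,0],M[0,0])))
E
python3 go.py .54 .0015 .26
```

```text
t 0.8167 tcp [0.3462 0.3588 0.2559] F [ 1.5938 -0.1534  0.2438] w 0.7049269000100207 q [ 0.7542 -0.0844  1.9363 -0.0015  1.2966 -0.5378]
tool axes [[-0.961, 0.275, 0.002], [0.275, 0.961, -0.007], [-0.004, -0.006, -1.0]]
shift mm [-284.4839 -290.2646   -2.8649] 406.4391849099433
turn [-0.0067 -0.0024  0.    ] az now 164.04570455584326
```

Request:
servo_tool:
  targets: "0 0 0 -29 -29 0 60; 0 0 0 -29 -29 0 60; 0 0 0 -29 -29 0 60; 0 0 0 -29 -29 0 60; 0 0 0 -29 -29 0 60; 0 0 0 -29 -29 0 60; 0 0 0 -29 -29 0 60; 0 0 0 -29 -29 0 60"

```text
time: 1.48
tool_pos: [0.5036, 0.0648, 0.2564]
tcp_rot: [-0.433, -3.11, 0.008]
wrist_force: [0.6, 0.4, 0.3]
width: 0.705
```

```bash
python3 go.py .54 .0015 .26
```

```text
t 1.4833 tcp [0.5036 0.0648 0.2564] F [0.5527 0.4133 0.2995] w 0.7052921275126535 q [ 0.0821 -0.0691  1.9211 -0.005   1.2924 -1.2106]
tool axes [[-0.962, 0.273, 0.001], [0.273, 0.962, -0.005], [-0.002, -0.005, -1.0]]
shift mm [-52.2924 -50.9265  -3.3869] 73.07175852830348
turn [-0.0055 -0.001   0.    ] az now 164.14337494147688
```

Request:
servo_tool:
  targets: "0 0 0 -27 -26 0 60; 0 0 0 -22 -22 0 60; 0 0 0 0 0 0 60"

```text
time: 1.73
tool_pos: [0.5407, -0.0048, 0.2561]
tcp_rot: [-0.443, -3.11, 0.013]
wrist_force: [0.2, -0.1, 0.1]
width: 0.702
```

```bash
python3 go.py .54 .0015 .26; python3 - <<'E'
from h import *
import pickle
for n in ['wrist','top','scene']:
    c=cam(n); pickle.dump(c,open(n+'1.pkl','wb'))
    save(c,n+'1.png',s=1.5)
E
```

```text
t 1.7333 tcp [ 0.5407 -0.0048  0.2561] F [ 0.2255 -0.1209  0.1425] w 0.7022380476034888 q [-0.0498 -0.005   1.8599 -0.0083  1.2875 -1.3351]
tool axes [[-0.96, 0.279, -0.001], [0.279, 0.96, -0.008], [-0.001, -0.008, -1.0]]
shift mm [ 2.4372  5.7831 -3.9744] 7.4283078617231295
turn [-0.0079  0.0011 -0.    ] az now 163.77453719066372
```

View pics/wrist1.png

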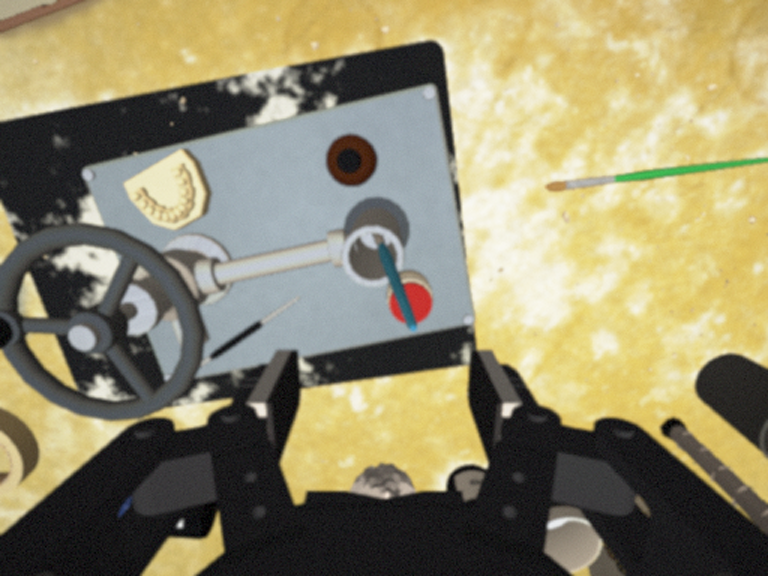

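View pics/scene1.png

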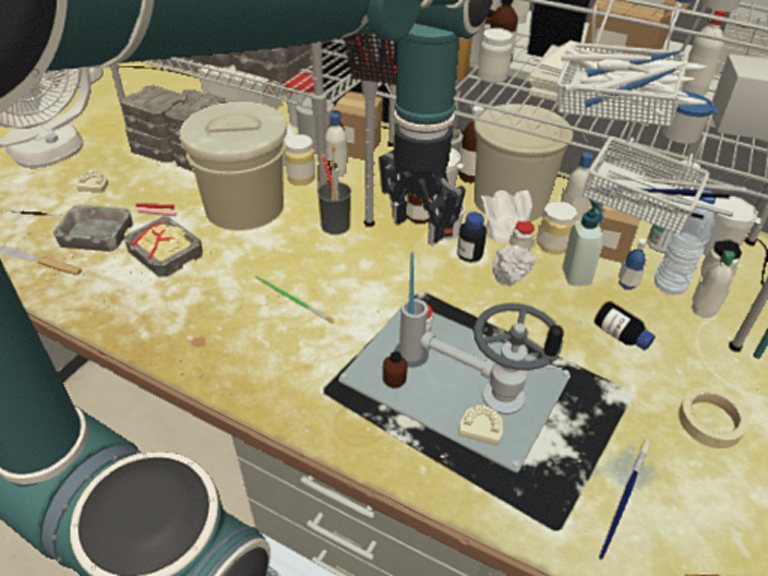

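The wrist view (1.5x) shows the brush top at (413,326), the tube mouth centre at (373,254), the wheel hub at (90,334) and the handle at the left edge at (3,330).

```bash
python3 - <<'E'
from h import *
import pickle
np.set_printoptions(precision=4,suppress=True)
s=pickle.load(open('scene0.pkl','rb'));t=pickle.load(open('top0.pkl','rb'));w=pickle.load(open('wrist1.pkl','rb'))
S=lambda x,y:(s,215+x/4-.375,155+y/4-.375)
T=lambda x,y:(t,245+x/4-.375,125+y/4-.375)
W=lambda x,y:(w,x/1.5-.17,y/1.5-.17)
print('top',tri([S(239,54),T(151,195),W(413,326)]),atz(*W(413,326),.213))
print('mouth',atz(*W(373,254),.122),tri([S(246,206),T(172,251),W(373,254)]))
print('brush/rim', atz(*W(386,262),.122))
print('ring', [atz(*W(*p),.16) for p in [(88,225),(110,417),(204,330)]])
save(w,'w1c.png',(200,120,320,230),6)
E
```

```text
top (array([0.5458, 0.0078, 0.2132]), [array([0.3843, 0.1147]), array([-0.3967,  0.5655]), array([0.4254, 1.2792])]) [0.5449 0.0078 0.213 ]
mouth [ 0.5253 -0.0088  0.122 ] (array([ 0.5271, -0.0097,  0.1174]), [array([-0.151 ,  0.0742]), array([-0.0998,  0.263 ]), array([-0.2324,  0.9604])])
brush/rim [ 0.5328 -0.0021  0.122 ]
ring [array([ 0.457, -0.155,  0.16 ]), array([ 0.5737, -0.1999,  0.16  ]), array([ 0.5342, -0.1165,  0.16  ])]
```

View pics/w1c.png

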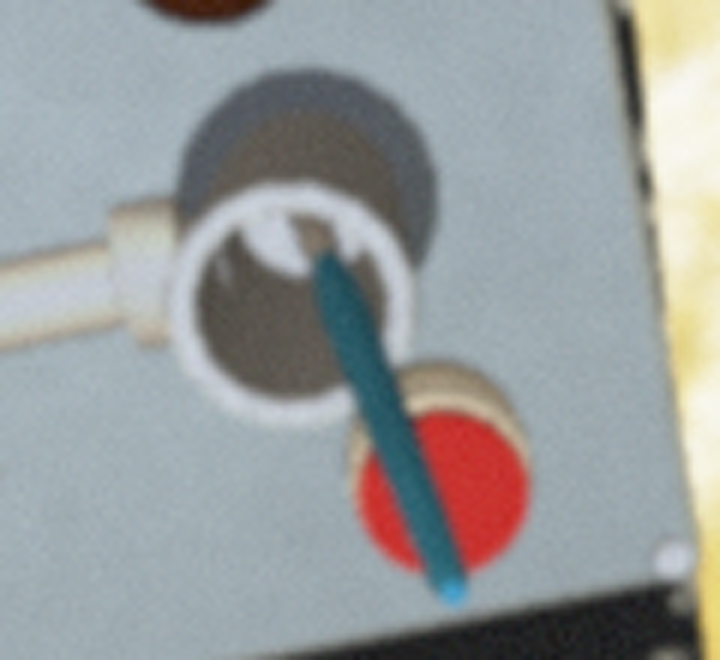

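```bash
python3 go.py .541 .003 .157
```

```text
t 1.8833 tcp [0.5382 0.0001 0.2558] F [-0.7752  1.0309  0.3021] w 0.7021589695378042 q [-0.043  -0.008   1.8634 -0.005   1.2896 -1.3323]
tool axes [[-0.961, 0.277, 0.002], [0.277, 0.961, -0.005], [-0.004, -0.005, -1.0]]
shift mm [-2.0594  4.1325 98.7485] 98.85640808078094
turn [-0.0055 -0.0022  0.    ] az now 163.94630931324645
```

Request:
servo_tool:
  targets: "-0.005 -0.002 0 -2 4 20 60; 0 0 0 0 0 28 60; 0 0 0 0 0 28 60; 0 0 0 0 0 18 60; 0 0 0 0 0 0 60"

```text
time: 2.3
tool_pos: [0.5403, 0.0112, 0.1618]
tcp_rot: [0.425, 3.107, 0.005]
wrist_force: [-1.0, 0.6, -0.3]
width: 0.706
```

```bash
python3 go.py .541 .003 .157; python3 - <<'E'
from h import *
c=cam('wrist'); save(c,'w2.png',s=1.5)
E
python3 go.py .541 .003 .157
```

```text
t 2.3 tcp [0.5403 0.0112 0.1618] F [-0.9553  0.6039 -0.3228] w 0.7060694661043071 q [-0.0271  0.0616  1.9706  0.0029  1.1039 -1.3271]
tool axes [[-0.963, 0.269, -0.005], [0.269, 0.963, 0.004], [0.006, 0.002, -1.0]]
shift mm [-2.8793 -7.7004  4.7591] 9.499287733732402
turn [0.0038 0.0046 0.    ] az now 164.40823848962683
t 2.35 tcp [0.5408 0.0113 0.1633] F [-0.1661  0.0561  0.8687] w 0.7039609401790672 q [-0.0269  0.0605  1.9689  0.0031  1.1056 -1.3271]
tool axes [[-0.963, 0.269, -0.006], [0.269, 0.963, 0.004], [0.007, 0.003, -1.0]]
shift mm [-2.3575 -7.9647  6.2425] 10.390498060814926
turn [0.0043 0.0057 0.    ] az now 164.4163368295902
```

View pics/w2.png

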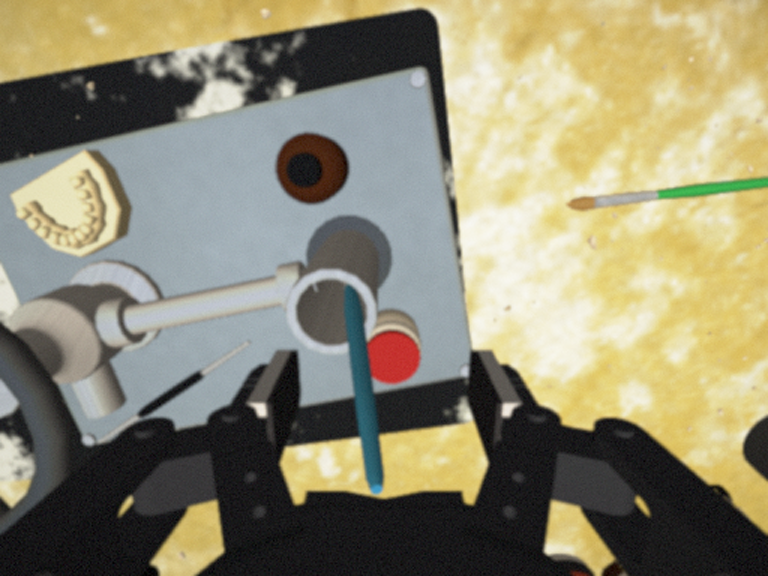

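Request:
servo_tool:
  targets: "0.004 0.005 0 -2 -6 5 50; 0 0 0 0 0 0 25; 0 0 0 0 0 0 0; 0 0 0 0 0 0 0; 0 0 0 0 0 0 0; 0 0 0 0 0 0 0"
  newtons: 40

```text
time: 2.85
tool_pos: [0.5407, 0.0005, 0.1635]
tcp_rot: [0.412, 3.111, -0.022]
wrist_force: [-3.2, -7.3, 0.2]
width: 0.093
```

```bash
python3 - <<'E'
from h import *
c=cam('wrist'); save(c,'w3.png',s=1.5)
E
python3 go.py .541 .003 .157
```

```text
t 2.9 tcp [0.5407 0.0005 0.1637] F [-3.9247 -9.0563  0.9259] w 0.08677352090816444 q [-0.036   0.0634  1.965  -0.0159  1.1116 -1.3362]
tool axes [[-0.965, 0.261, -0.005], [0.261, 0.965, -0.013], [0.001, -0.014, -1.0]]
shift mm [0.4027 2.5987 6.6459] 7.14728454733173
turn [-0.0135  0.0048 -0.    ] az now 164.8977643085678
```

View pics/w3.png

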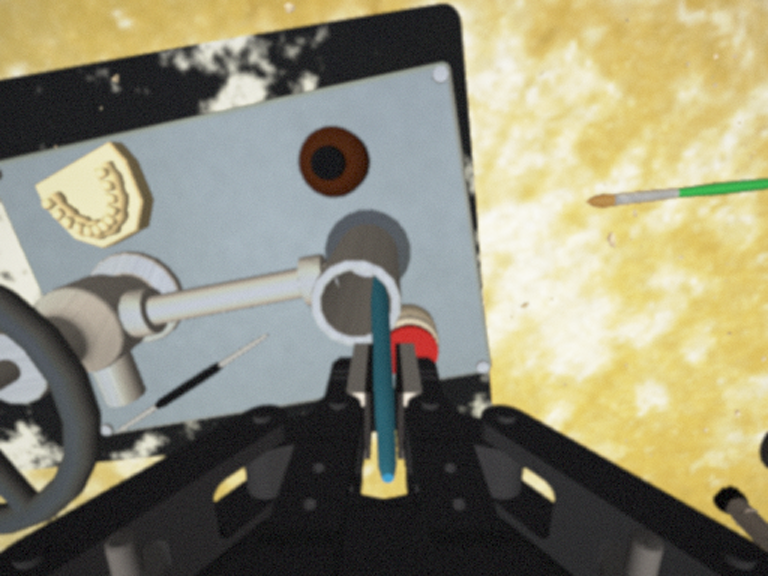

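Request:
servo_tool:
  targets: "0 0 0 1 -2 -8 0; 0 0 0 1 -1 -12 0; 0 0 0 1 -1 -15 0; 0 0 0 1 -1 -15 0; 0 0 0 0 0 -14 0; 0 0 0 0 0 0 0"

```text
time: 3.4
tool_pos: [0.5371, -0.0033, 0.2375]
tcp_rot: [0.416, 3.104, -0.019]
wrist_force: [0.4, 0.0, 1.0]
width: 0.096
```

```bash
python3 go.py .536 -.003 .163;python3 - <<'E'
from h import *
c=cam('scene'); save(c,'s3.png',(235,120,365,260),5)
c=cam('wrist'); save(c,'w4.png',s=1.5)
E
python3 go.py .536 -.003 .163
```

```text
t 3.4 tcp [ 0.5371 -0.0033  0.2375] F [0.3795 0.0244 1.0409] w 0.09584882520440559 q [-0.0442 -0.0072  1.8965 -0.0136  1.2433 -1.3444]
tool axes [[-0.965, 0.263, -0.012], [0.263, 0.965, -0.011], [0.009, -0.013, -1.0]]
shift mm [ 2.0525  0.8252 74.5031] 74.53593433945225
turn [-0.0106  0.0117 -0.0001] az now 164.74219966214503
t 3.5 tcp [ 0.5358 -0.0033  0.2346] F [ 0.4985  0.121  -0.8039] w 0.09069657921976138 q [-0.0442 -0.0054  1.9001 -0.0139  1.2416 -1.3443]
tool axes [[-0.965, 0.263, -0.008], [0.263, 0.965, -0.012], [0.005, -0.013, -1.0]]
shift mm [ 0.475   1.2169 71.5907] 71.60265642395258
turn [-0.0117  0.0081 -0.    ] az now 164.75081746391308
```

View pics/s3.png

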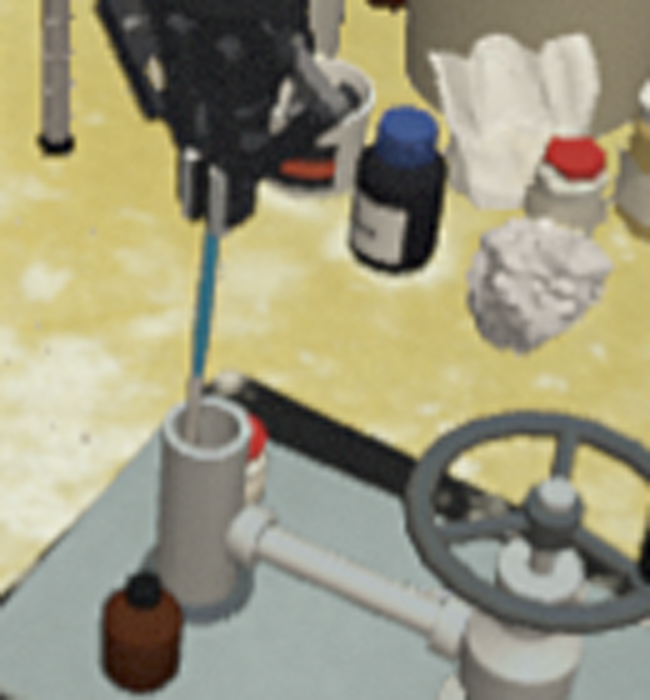

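View pics/w4.png

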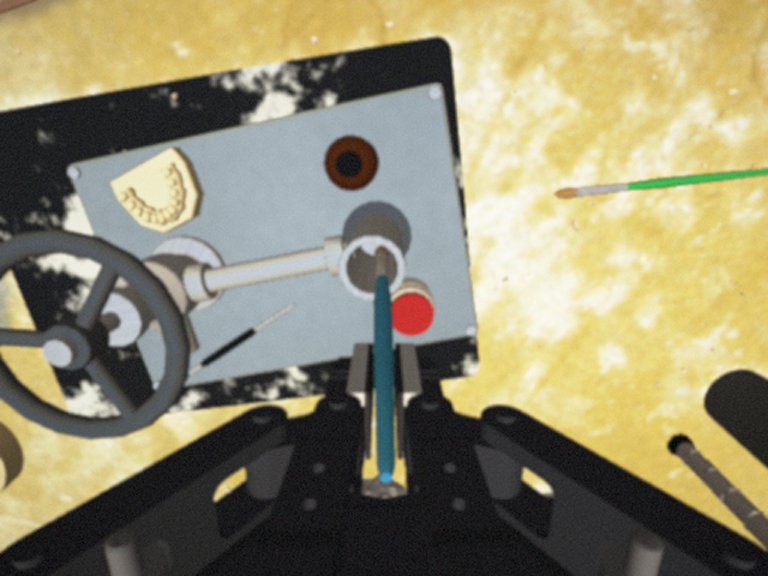

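Request:
servo_tool:
  targets: "-0.005 0.005 0 0 0 10 0; 0 0 0 0 0 15 0; 0 0 0 0 0 15 0; 0 0 0 0 0 15 0; 0 0 0 0 0 9 0; 0 0 0 0 0 3 0; 0 0 0 0 0 0 0"

```text
time: 4.08
tool_pos: [0.5364, -0.0037, 0.1619]
tcp_rot: [0.415, 3.111, -0.008]
wrist_force: [0.2, -0.1, 9.5]
width: 0.092
```

```bash
python3 go.py .536 -.003 .164
```

```text
t 4.0833 tcp [ 0.5364 -0.0037  0.1619] F [ 0.2093 -0.1152  9.4787] w 0.09171750379322724 q [-0.0498  0.056   1.9762 -0.0063  1.1067 -1.3522]
tool axes [[-0.965, 0.262, -0.004], [0.262, 0.965, -0.005], [0.002, -0.006, -1.0]]
shift mm [ 0.5969  0.5983 -2.0645] 2.230768233734114
turn [-0.0049  0.0038 -0.    ] az now 164.78613914396723
```

Request:
servo_tool:
  targets: "0 0 0 0 0 -10 0; 0 0 0 0 0 -15 0; 0 0 0 0 0 -15 0; 0 0 0 0 0 -15 0; 0 0 0 0 0 -10 0; 0 0 0 0 0 0 0; 0 0 0 0 0 0 0"

```text
time: 4.67
tool_pos: [0.5353, -0.004, 0.2266]
tcp_rot: [-0.415, -3.112, 0.01]
wrist_force: [0.1, -0.3, -0.1]
width: 0.095
```

```bash
python3 go.py .536 -.003 .1635
```

```text
t 4.6667 tcp [ 0.5353 -0.004   0.2266] F [ 0.1314 -0.2961 -0.0698] w 0.09511563227153885 q [-0.0499  0.004   1.9055 -0.0065  1.2342 -1.3532]
tool axes [[-0.965, 0.262, 0.001], [0.262, 0.965, -0.006], [-0.003, -0.006, -1.0]]
shift mm [-0.4628  1.5069 63.1009] 63.12057895785994
turn [-0.0064 -0.0009  0.    ] az now 164.791340519727
```

Request:
servo_tool:
  targets: "0 0 0 0 0 10 0; 0 0 0 0 0 15 0; 0 0 0 0 0 15 0; 0 0 0 0 0 14 0; 0 0 0 0 0 8 0; 0 0 0 0 0 2 0; 0 0 0 0 0 0 0"

```text
time: 5.25
tool_pos: [0.5384, -0.0045, 0.1611]
tcp_rot: [0.414, 3.108, -0.009]
wrist_force: [-1.5, -0.9, 5.3]
width: 0.088
```

```bash
python3 go.py .536 -.003 .1635
```

```text
t 5.25 tcp [ 0.5384 -0.0045  0.1611] F [-1.4835 -0.9461  5.3238] w 0.0879419754419389 q [-0.0505  0.0585  1.9753 -0.007   1.102  -1.3533]
tool axes [[-0.965, 0.262, -0.007], [0.262, 0.965, -0.005], [0.005, -0.007, -1.0]]
shift mm [ 2.6614  0.7894 -2.406 ] 3.673587367824058
turn [-0.0049  0.007  -0.    ] az now 164.8225805118978
```

Request:
servo_tool:
  targets: "0 0 0 0 0 0 30; 0 0 0 0 0 0 60; 0 0 0 0 0 0 60; 0 0 0 0 0 0 60; 0 0 0 0 0 0 60"

```text
time: 5.67
tool_pos: [0.5355, -0.0041, 0.1564]
tcp_rot: [-0.415, -3.113, 0.009]
wrist_force: [-0.4, -0.2, -0.2]
width: 0.697
```

```bash
python3 - <<'E'
from h import *
c=cam('wrist'); save(c,'w5.png',s=1.5)
c=cam('scene'); save(c,'s5.png',(235,120,365,260),5)
E
python3 go.py .536 -.003 .28
```

```text
t 5.7667 tcp [ 0.5355 -0.0041  0.1566] F [-0.199  -0.2824  0.5732] w 0.7041307129797156 q [-0.0504  0.0619  1.9806 -0.0065  1.1001 -1.3533]
tool axes [[-0.965, 0.262, -0.0], [0.262, 0.965, -0.006], [-0.001, -0.006, -1.0]]
shift mm [  -0.2072    0.4802 -123.4356] 123.43671500104496
turn [-0.0059  0.0002 -0.    ] az now 164.81801138549787
```

View pics/w5.png

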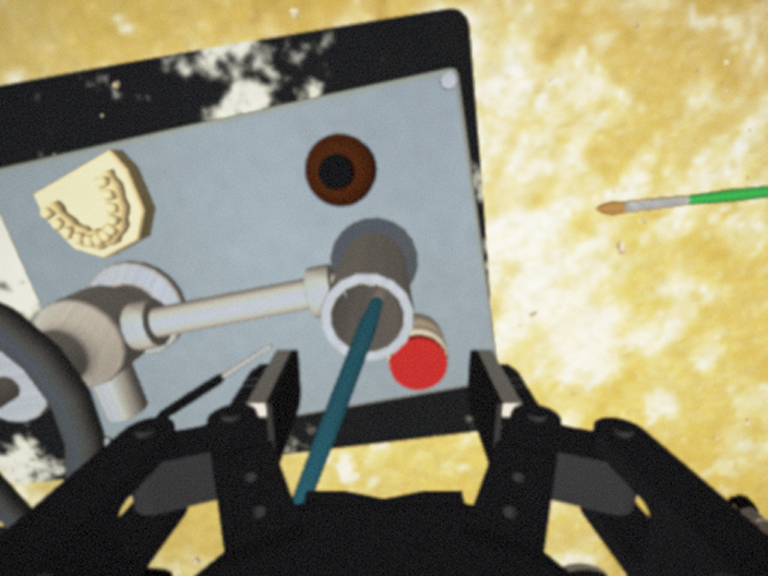

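View pics/s5.png

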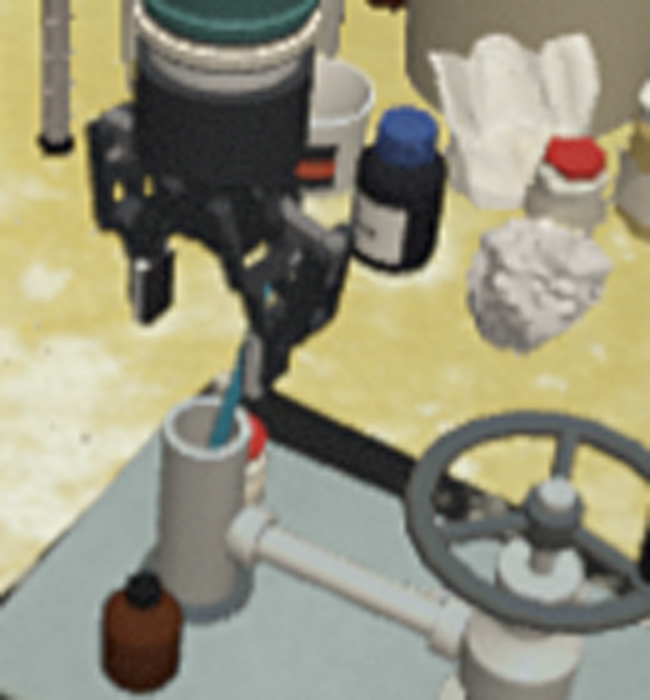

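Request:
servo_tool:
  targets: "0 0 0 0 -6 0 85; 0 0 0 0 -6 0 85; 0 0 0 0 0 -15 85; 0 0 0 0 0 -30 85; 0 0 0 0 0 -38 85; 0 0 0 0 0 -38 85; 0 0 0 0 0 0 60"

```text
time: 6.35
tool_pos: [0.5281, -0.0183, 0.2773]
tcp_rot: [-0.414, -3.102, 0.012]
wrist_force: [0.8, -0.1, 0.8]
width: 0.877
```

```bash
python3 - <<'E'
from h import *
c=cam('scene'); save(c,'s6.png',(235,120,365,260),5)
E
python3 go.py .498 -.2315 .27
```

```text
t 6.4 tcp [ 0.5268 -0.0183  0.274 ] F [-0.3496  0.6286 -0.8096] w 0.7973175818325802 q [-0.0774 -0.031   1.8526 -0.0072  1.3363 -1.3808]
tool axes [[-0.965, 0.263, 0.015], [0.262, 0.965, -0.01], [-0.017, -0.006, -1.0]]
shift mm [ -28.257  -213.2134    5.7327] 215.15406644326342
turn [-0.0099 -0.0147  0.0001] az now 164.7751326621391
```

View pics/s6.png

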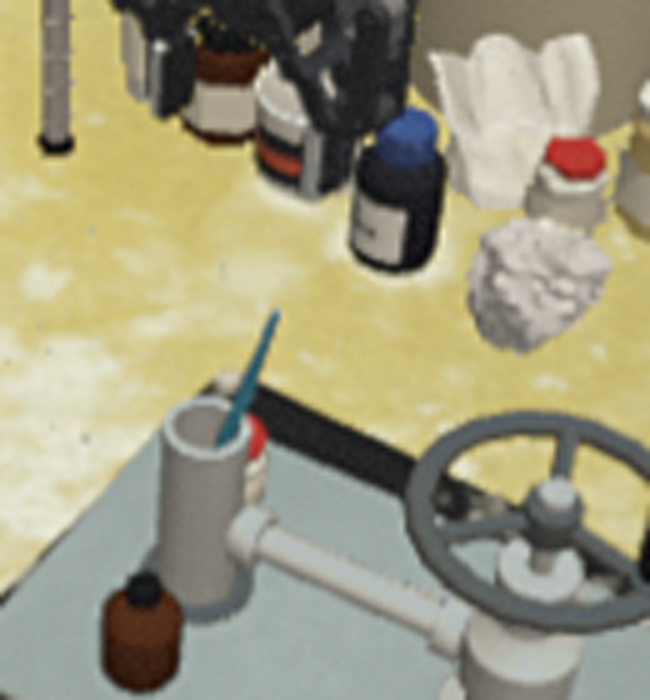

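Request:
servo_tool:
  targets: "-0.01 -0.015 0 -4 -30 0 48; 0 0 0 -5 -37 0 48; 0 0 0 -5 -38 0 48; 0 0 0 -5 -38 0 48; 0 0 0 -5 -38 0 48; 0 0 0 -4 -28 0 48; 0 0 0 0 0 0 48; 0 0 0 0 0 0 48"

```text
time: 7.07
tool_pos: [0.4941, -0.2363, 0.267]
tcp_rot: [-0.41, -3.111, -0.004]
wrist_force: [0.3, 0.2, 0.1]
width: 0.561
```

```bash
python3 go.py .498 -.2315 .27; python3 - <<'E'
from h import *
import pickle
for n in ['wrist','scene']:
    c=cam(n); pickle.dump(c,open(n+'7.pkl','wb'))
    save(c,n+'7.png',s=1.5)
E
python3 go.py .498 -.2315 .176
```

```text
t 7.0667 tcp [ 0.4941 -0.2363  0.267 ] F [0.3021 0.246  0.0725] w 0.5614626709756806 q [-0.4923  0.0047  1.83    0.0012  1.3113 -1.8015]
tool axes [[-0.966, 0.259, 0.004], [0.259, 0.966, 0.002], [-0.003, 0.003, -1.0]]
shift mm [-2.5257  5.6725 -2.9801] 6.88745755311986
turn [ 0.0021 -0.0041 -0.    ] az now 164.9936694638928
t 7.1667 tcp [ 0.4944 -0.235   0.2671] F [ 0.5219  0.2297 -0.8087] w 0.5645224825740822 q [-0.4899  0.0042  1.8304  0.0012  1.3115 -1.8011]
tool axes [[-0.966, 0.257, 0.004], [0.257, 0.966, 0.002], [-0.003, 0.003, -1.0]]
shift mm [-2.9449  4.0849 91.0884] 91.22752404824877
turn [ 0.0021 -0.0041 -0.    ] az now 165.11321129370188
```

View pics/wrist7.png

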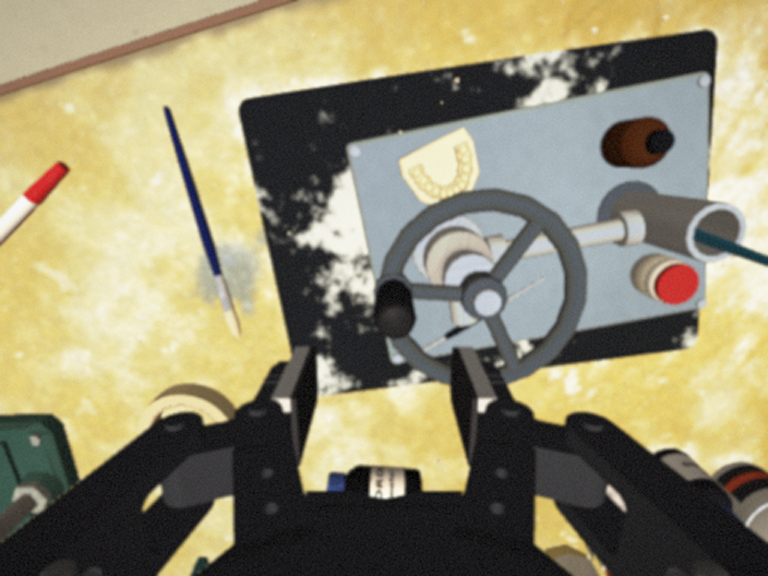

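View pics/scene7.png

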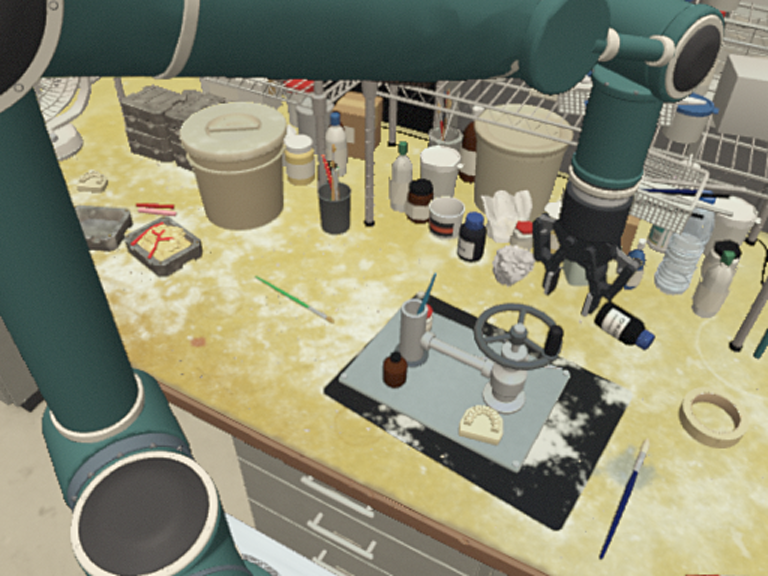

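The wrist view (1.5x) shows the handle top centre at about (396,318) and the hub at (487,302). The brush stands in the tube, leaning.

```bash
python3 - <<'E'
from h import *
import pickle
np.set_printoptions(precision=4,suppress=True)
w=pickle.load(open('wrist7.pkl','rb'))
save(w,'w7c.png',(235,115,400,265),4.8)
E
```

View pics/w7c.png

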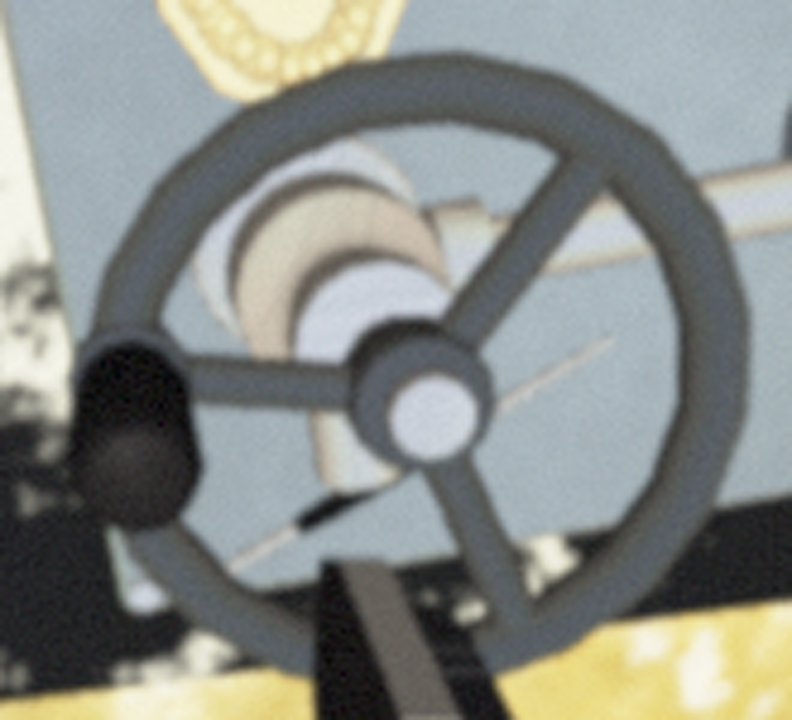

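```bash
python3 - <<'E'
from h import *
import pickle
np.set_printoptions(precision=4,suppress=True)
w=pickle.load(open('wrist7.pkl','rb'));s=pickle.load(open('scene0.pkl','rb'));t=pickle.load(open('top0.pkl','rb'))
W=lambda x,y:(w,235+x/4.8-.4,115+y/4.8-.4)
S=lambda x,y:(s,215+x/4-.375,155+y/4-.375)
T=lambda x,y:(t,245+x/4-.375,125+y/4-.375)
print(atz(*W(138,470),.214),atz(*W(133,378),.167))
print('tri', tri([W(138,470),S(626,256)]))
P=[(97,340),(748,340),(435,52),(640,120),(180,180),(590,640),(170,590)]
X=np.array([atz(*W(*p),.160)[:2] for p in P]);print(X)
A=np.c_[2*X,np.ones(len(X))];c=np.linalg.lstsq(A,(X**2).sum(1),rcond=None)[0];print('ring',c[:2],np.sqrt(c[2]+c[:2]@c[:2]))
print('hubtop',tri([W(433,418),S(524,256),T(503,258)]))
E
```

```text
[ 0.4962 -0.2309  0.214 ] [ 0.4959 -0.2305  0.167 ]
tri (array([ 0.4951, -0.2311,  0.2173]), [array([-0.5123,  0.3126]), array([-0.2213, -0.0131])])
[[ 0.489  -0.2355]
 [ 0.5209 -0.1163]
 [ 0.4531 -0.1636]
 [ 0.4745 -0.1299]
 [ 0.4636 -0.213 ]
 [ 0.5755 -0.1554]
 [ 0.5427 -0.2348]]
ring [ 0.5156 -0.1781] 0.06319458034598122
hubtop (array([ 0.5163, -0.1787,  0.1711]), [array([ 0.2098, -0.085 ]), array([ 0.3289, -0.0009]), array([-0.225 ,  0.1027])])
```

```bash
python3 go.py .4962 -.2307 .180
```

```text
t 7.1667 tcp [ 0.4944 -0.235   0.2671] F [ 0.5219  0.2297 -0.8087] w 0.5645224825740822 q [-0.4899  0.0042  1.8304  0.0012  1.3115 -1.8011]
tool axes [[-0.966, 0.257, 0.004], [0.257, 0.966, 0.002], [-0.003, 0.003, -1.0]]
shift mm [-0.9832  4.4041 87.0972] 87.21400403943149
turn [ 0.0021 -0.0041 -0.    ] az now 165.11321129370188
```

Request:
servo_tool:
  targets: "0.002 -0.004 0 -1 4 2 48; 0 0 0 0 0 0 48; 0 0 0 0 0 15 48; 0 0 0 0 0 25 48; 0 0 0 0 0 20 48; 0 0 0 0 0 0 48"

```text
time: 7.67
tool_pos: [0.4995, -0.2241, 0.2046]
tcp_rot: [0.391, 3.112, 0.0]
wrist_force: [-0.6, 0.5, -0.4]
width: 0.561
```

```bash
python3 go.py .4962 -.2307 .180; python3 - <<'E'
from h import *
c=cam('wrist'); save(c,'w8.png',s=1.5)
E
```

```text
t 7.6667 tcp [ 0.4995 -0.2241  0.2046] F [-0.57    0.4764 -0.3975] w 0.5609622530520002 q [-0.4684  0.0388  1.9116  0.002   1.1864 -1.7901]
tool axes [[-0.969, 0.247, -0.005], [0.247, 0.969, 0.001], [0.005, -0.001, -1.0]]
shift mm [ 1.727  -7.2142 24.6043] 25.698242493153753
turn [0.0008 0.0051 0.    ] az now 165.6866474727405
```

View pics/w8.png

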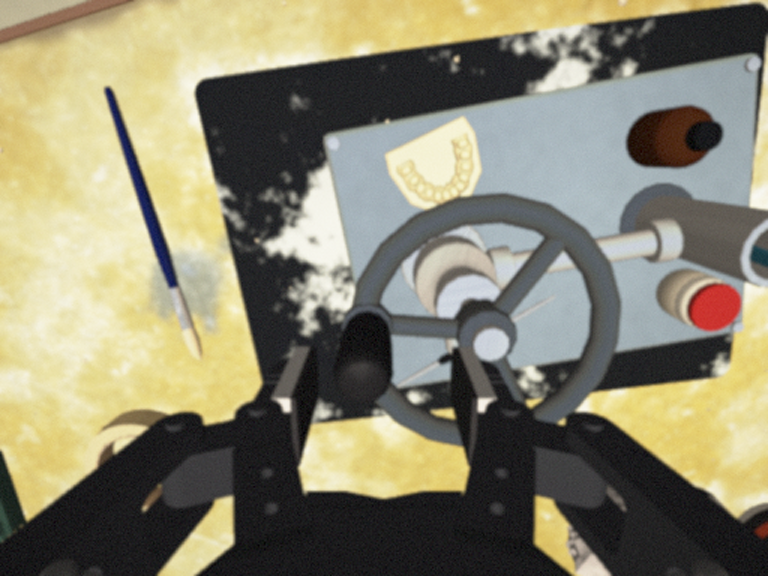

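Request:
servo_tool:
  targets: "0 0 0 1 -6 0 48; 0 0 0 0 0 0 48; 0 0 0 0 0 0 48"

```text
time: 7.97
tool_pos: [0.4995, -0.2291, 0.2096]
tcp_rot: [0.384, 3.108, -0.002]
wrist_force: [-0.2, -0.1, 0.8]
width: 0.559
```

```bash
python3 go.py .4962 -.2307 .180
```

```text
t 7.9667 tcp [ 0.4995 -0.2291  0.2096] F [-0.2354 -0.0634  0.7876] w 0.5589896087653353 q [-0.4767  0.0355  1.9057  0.0023  1.1904 -1.8023]
tool axes [[-0.97, 0.244, -0.01], [0.244, 0.97, -0.0], [0.01, -0.003, -1.0]]
shift mm [ 3.1457 -2.3209 29.5256] 29.783285917315233
turn [-0.0002  0.0103 -0.    ] az now 165.90129215827525
```

Request:
servo_tool:
  targets: "0 0.01 0 3 -2 12 48; 0 0 0 0 0 12 48; 0 0 0 0 0 4 48; 0 0 0 0 0 0 48; 0 0 0 0 0 0 48"

```text
time: 8.38
tool_pos: [0.4977, -0.2318, 0.1821]
tcp_rot: [0.386, 3.113, -0.003]
wrist_force: [0.4, 0.7, 0.7]
width: 0.562
```

```bash
python3 go.py .4962 -.2307 .180; python3 - <<'E'
from h import *
c=cam('wrist'); save(c,'w9.png',s=1.5)
E
```

```text
t 8.3833 tcp [ 0.4977 -0.2318  0.1821] F [0.3573 0.742  0.6552] w 0.5619230653811571 q [-0.481   0.0599  1.9328 -0.0004  1.1437 -1.8049]
tool axes [[-0.97, 0.244, -0.005], [0.244, 0.97, -0.002], [0.004, -0.003, -1.0]]
shift mm [1.6925 0.7225 2.0535] 2.757468376201923
turn [-0.0016  0.005  -0.    ] az now 165.86170175179288
```

View pics/w9.png

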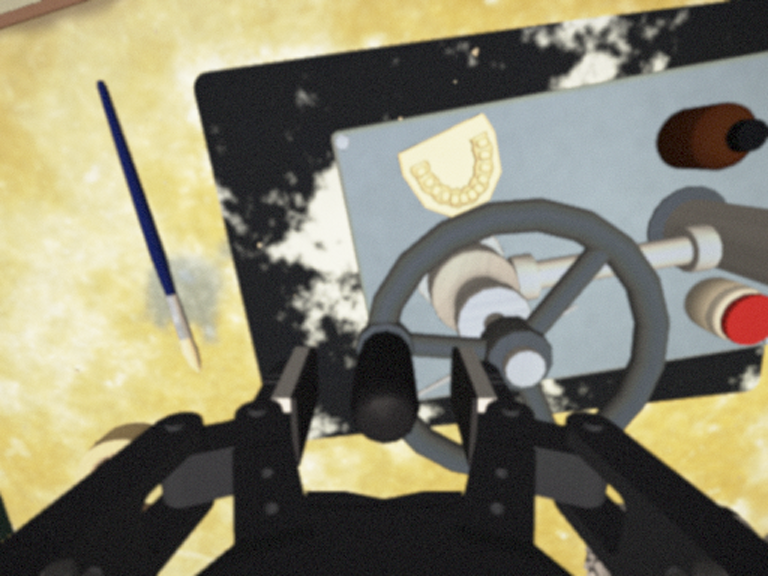

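The handle is centred between the pads at (386,410), so I'm closing on it.

Request:
servo_tool:
  targets: "0 0 0 1 0 2 20; 0 0 0 0 0 0 0; 0 0 0 0 0 0 0; 0 0 0 0 0 0 0; 0 0 0 0 0 0 0"
  newtons: 50

```text
time: 8.85
tool_pos: [0.4969, -0.2313, 0.1803]
tcp_rot: [0.386, 3.113, -0.003]
wrist_force: [-0.2, 0.0, -0.5]
width: 0.238
```

```bash
cat > cr.py <<'E'
# usage: cr.py cx cy dtheta_deg n [z] : rows for orbiting
import sys
from h import *
np.set_printoptions(precision=3,suppress=True)
cx,cy,dth,n=float(sys.argv[1]),float(sys.argv[2]),float(sys.argv[3]),int(sys.argv[4]); z=.180; r=.055
s=bot.read_state(); M=R.from_rotvec(s['tcp_rot']).as_matrix(); p=s['tool_pos']; g=p-M[:,2]*.019
v=g[:2]-[cx,cy]; a=np.arctan2(v[1],v[0])
print('t',s['time'],'tcp',p,'grasp',g,'r',np.hypot(*v),'open-angle mod 360: %.2f deg'%((np.degrees(a)-176.4)%360),'F',s['wrist_force'],'w',s['width'],'tau',s['torque'])
az=np.radians(165.9); D=np.array([[np.cos(az),np.sin(az),0],[np.sin(az),-np.cos(az),0],[0,0,-1]])
print('turn',R.from_matrix(M.T@D).as_rotvec(),'az',np.degrees(np.arctan2(M[1,0],M[0,0])))
q=np.array([*g[:2],p[2]])
for i in range(n):
    b=a+np.radians(dth)*(i+1); T=np.array([cx+r*np.cos(b),cy+r*np.sin(b),z]); d=M.T@(T-q)*1000; q=T
    print(i+1,d.round(0), 'deg %.0f'%((np.degrees(b)-176.4)%360))
E
python3 cr.py .5157 -.1785 -10 8
```

```text
t 8.85 tcp [ 0.497 -0.231  0.18 ] grasp [ 0.497 -0.231  0.199] r 0.05603824179501966 open-angle mod 360: 73.87 deg F [-0.21   0.003 -0.502] w 0.23805188047719913 tau [-0.009 -0.048  0.024]
turn [-0.001  0.005 -0.001] az 165.85555470770004
1 [9. 3. 0.] deg 64
2 [ 9.  3. -0.] deg 54
3 [ 8.  5. -0.] deg 44
4 [ 7.  6. -0.] deg 34
5 [ 6.  7. -0.] deg 24
6 [ 5.  8. -0.] deg 14
7 [ 3.  9. -0.] deg 4
8 [ 2.  9. -0.] deg 354
```

Request:
servo_tool:
  targets: "0 0 0 9 3 0 0; 0 0 0 9 3 0 0; 0 0 0 8 5 0 0; 0 0 0 7 6 0 0"

```text
time: 9.18
tool_pos: [0.4687, -0.2097, 0.1803]
tcp_rot: [0.387, 3.109, -0.013]
wrist_force: [1.3, -1.9, -0.4]
width: 0.238
```

```bash
python3 cr.py .5157 -.1785 -8 6
```

```text
t 9.1833 tcp [ 0.469 -0.21   0.18 ] grasp [ 0.469 -0.21   0.199] r 0.05647054604751142 open-angle mod 360: 36.93 deg F [ 1.262 -1.885 -0.43 ] w 0.23805859168979615 tau [-0.055 -0.18   0.002]
turn [-0.007  0.009 -0.001] az 165.8293245939293
1 [4. 7. 0.] deg 29
2 [ 4.  6. -0.] deg 21
3 [ 4.  7. -0.] deg 13
4 [ 3.  7. -0.] deg 5
5 [ 2.  8. -0.] deg 357
6 [ 0.  8. -0.] deg 349
```

Request:
servo_tool:
  targets: "-0.005 0.008 0 4 7 0 0; 0 0 0 4 6 0 0; 0 0 0 4 7 0 0; 0 0 0 2 6 0 0; 0 0 0 1 3 0 0"

```text
time: 9.6
tool_pos: [0.4595, -0.175, 0.1804]
tcp_rot: [0.386, 3.114, -0.008]
wrist_force: [3.1, -14.9, -8.2]
width: 0.236
```

```bash
python3 cr.py .5157 -.1785 -4 3
```

```text
t 9.6 tcp [ 0.459 -0.175  0.18 ] grasp [ 0.459 -0.175  0.199] r 0.056409017960219805 open-angle mod 360: 359.88 deg F [  3.088 -14.878  -8.179] w 0.2361548395095849 tau [-2.617 -0.391  0.025]
turn [-0.005  0.004 -0.001] az 165.8626164300716
1 [-1.  4.  0.] deg 356
2 [ 0.  4. -0.] deg 352
3 [ 0.  4. -0.] deg 348
```

Request:
servo_tool:
  targets: "0 0 0 0 3 0 0; 0 0 0 0 3 0 0; 0 0 0 0 2 0 0"

```text
time: 9.85
tool_pos: [0.4595, -0.1751, 0.1803]
tcp_rot: [0.377, 3.116, -0.043]
wrist_force: [0.1, -8.6, -2.7]
width: 0.239
```

```bash
python3 cr.py .5157 -.1785 10 8;python3 - <<'E'
from h import *
c=cam('scene'); save(c,'s10.png',(235,120,415,280),4.4)
c=cam('wrist'); save(c,'w10.png',s=1.5)
E
```

```text
t 9.85 tcp [ 0.46  -0.175  0.18 ] grasp [ 0.46  -0.175  0.199] r 0.05627110242677203 open-angle mod 360: 359.64 deg F [ 0.133 -8.624 -2.667] w 0.23857538452090785 tau [-0.896 -0.201 -0.073]
turn [-0.027  0.006  0.006] az 166.2205346388587
1 [-4. -9.  1.] deg 10
2 [-4. -9.  0.] deg 20
3 [-5. -8.  0.] deg 30
4 [-7. -7.  0.] deg 40
5 [-8. -6.  0.] deg 50
6 [-9. -4.  0.] deg 60
7 [-9. -3.  0.] deg 70
8 [-10.  -1.   0.] deg 80
```

View pics/s10.png

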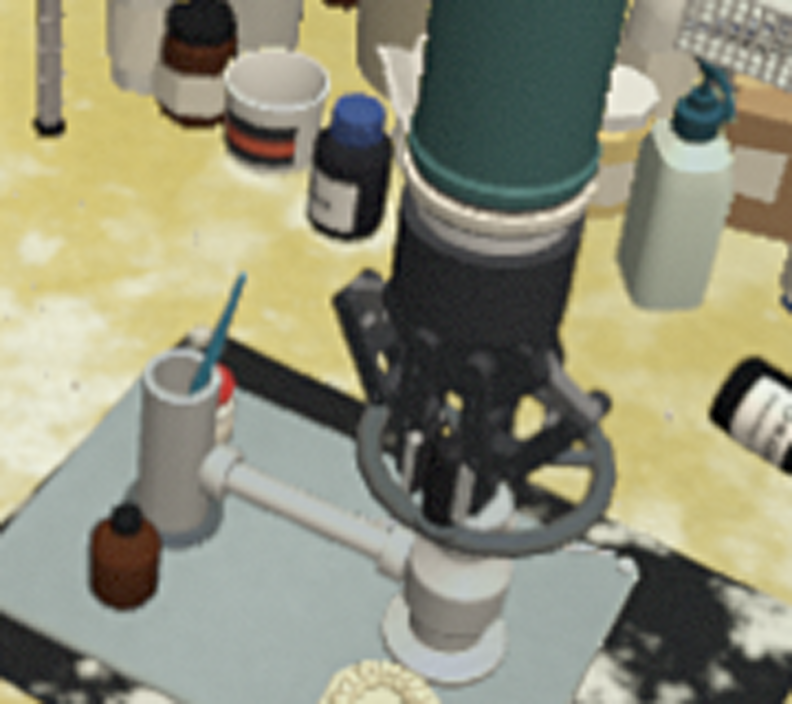

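View pics/w10.png

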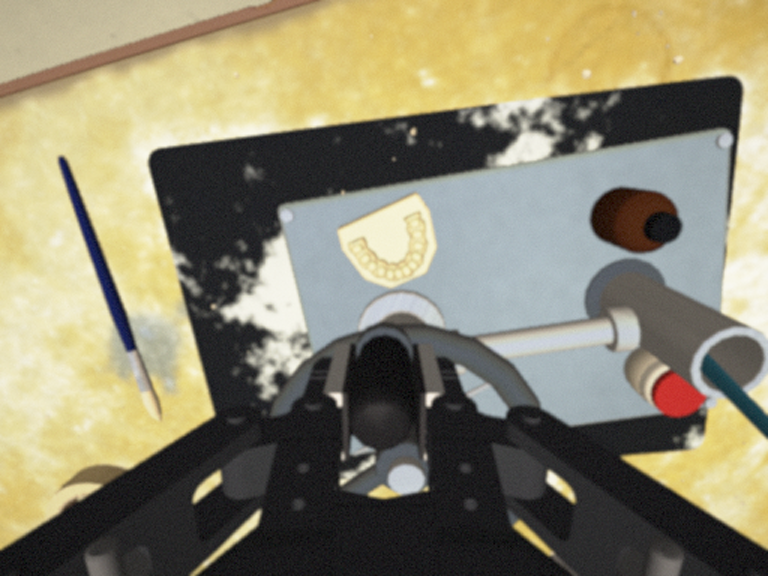

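```bash
sed -i 's/r=.055$/r=.0555/' cr.py; python3 cr.py .5157 -.1785 15 8
```

```text
t 9.95 tcp [ 0.46  -0.175  0.18 ] grasp [ 0.46  -0.175  0.199] r 0.056254168333960304 open-angle mod 360: 359.61 deg F [  0.046 -10.915  -2.147] w 0.24054309117125727 tau [-1.366 -0.022 -0.071]
turn [-0.026  0.006  0.005] az 166.21767205391453
1 [ -5. -14.   1.] deg 15
2 [ -8. -12.   0.] deg 30
3 [-11. -10.   0.] deg 45
4 [-13.  -7.   0.] deg 60
5 [-14.  -3.   0.] deg 75
6 [-14.   1.   0.] deg 90
7 [-14.   4.  -0.] deg 105
8 [-12.   8.  -0.] deg 120
```

Request:
servo_tool:
  targets: "-0.02 0.005 0 -5 -14 1 0; 0 0 0 -8 -12 0 0; 0 0 0 -11 -10 0 0; 0 0 0 -13 -7 0 0; 0 0 0 -14 -3 0 0; 0 0 0 -14 1 0 0; 0 0 0 -14 4 0 0; 0 0 0 -12 8 0 0"

```text
time: 10.62
tool_pos: [0.5371, -0.2293, 0.1802]
tcp_rot: [-0.379, -3.102, 0.004]
wrist_force: [-4.3, 3.7, 4.7]
width: 0.238
```

```bash
python3 cr.py .5157 -.1785 15 8
```

```text
t 10.6167 tcp [ 0.537 -0.229  0.18 ] grasp [ 0.537 -0.229  0.199] r 0.055216694691908125 open-angle mod 360: 116.74 deg F [-4.289  3.745  4.698] w 0.23774810156666007 tau [ 0.447  0.346 -0.01 ]
turn [-0.005 -0.016  0.003] az 166.08106591279832
1 [-10.  10.   0.] deg 132
2 [-7. 12. -0.] deg 147
3 [-4. 14. -0.] deg 162
4 [-0. 14. -0.] deg 177
5 [ 4. 14. -0.] deg 192
6 [ 7. 13.  0.] deg 207
7 [10. 10.  0.] deg 222
8 [12.  7.  0.] deg 237
```

Tracking is good at about 117°. I'm continuing.

Request:
servo_tool:
  targets: "-0.005 -0.015 0.002 -10 10 0 0; 0 0 0 -7 12 0 0; 0 0 0 -4 14 0 0; 0 0 0 0 14 0 0; 0 0 0 4 14 0 0; 0 0 0 7 13 0 0; 0 0 0 10 10 0 0; 0 0 0 12 7 0 0"

```text
time: 11.28
tool_pos: [0.5454, -0.1335, 0.1803]
tcp_rot: [-0.374, -3.098, 0.021]
wrist_force: [-3.8, -9.3, 0.8]
width: 0.242
```

```bash
python3 cr.py .5157 -.1785 15 8
```

```text
t 11.2833 tcp [ 0.545 -0.133  0.18 ] grasp [ 0.546 -0.133  0.199] r 0.05436177885439154 open-angle mod 360: 239.95 deg F [-3.834 -9.293  0.777] w 0.242059878526125 tau [-1.57   0.348 -0.008]
turn [-0.016 -0.019  0.006] az 166.2244108899379
1 [14.  4.  1.] deg 255
2 [14. -1.  0.] deg 270
3 [14. -4.  0.] deg 285
4 [12. -8.  0.] deg 300
5 [ 10. -11.   0.] deg 315
6 [  7. -13.   0.] deg 330
7 [  3. -14.   0.] deg 345
8 [ -1. -14.   0.] deg 360
```

Request:
servo_tool:
  targets: "-0.015 -0.018 0.005 14 3 0 0; 0 0 0 14 -1 0 0; 0 0 0 14 -4 0 0; 0 0 0 12 -8 0 0; 0 0 0 10 -11 0 0; 0 0 0 7 -13 0 0; 0 0 0 3 -14 0 0; 0 0 0 -1 -14 0 0"

```text
time: 11.95
tool_pos: [0.46, -0.1712, 0.1802]
tcp_rot: [0.367, 3.109, 0.001]
wrist_force: [1.8, 2.5, 0.0]
width: 0.239
```

```bash
python3 cr.py .515 -.1788 15 8
```

```text
t 11.95 tcp [ 0.46  -0.171  0.18 ] grasp [ 0.46  -0.171  0.199] r 0.05575009767915274 open-angle mod 360: 355.72 deg F [1.832 2.454 0.036] w 0.2387578311581346 tau [ 0.28  -0.103  0.104]
turn [0.002 0.011 0.011] az 166.52094438250916
1 [ -4. -14.   0.] deg 11
2 [ -7. -13.   0.] deg 26
3 [-10. -11.   0.] deg 41
4 [-12.  -8.   0.] deg 56
5 [-14.  -4.   0.] deg 71
6 [-14.  -0.   0.] deg 86
7 [-14.   3.   0.] deg 101
8 [-13.   7.   0.] deg 116
```

One full turn is nearly done at 356°. Now the second.

Request:
servo_tool:
  targets: "0.002 0.01 0.01 -4 -14 0 0; 0 0 0 -7 -13 0 0; 0 0 0 -10 -11 0 0; 0 0 0 -12 -8 0 0; 0 0 0 -14 -4 0 0; 0 0 0 -14 0 0 0; 0 0 0 -14 3 0 0; 0 0 0 -13 7 0 0"

```text
time: 12.62
tool_pos: [0.5357, -0.2301, 0.1802]
tcp_rot: [-0.394, -3.114, -0.034]
wrist_force: [-6.5, 8.3, 7.5]
width: 0.242
```

```bash
python3 cr.py .515 -.1788 15 8
```

```text
t 12.6167 tcp [ 0.536 -0.23   0.18 ] grasp [ 0.536 -0.231  0.199] r 0.055721159732456664 open-angle mod 360: 115.41 deg F [-6.503  8.323  7.492] w 0.2417770672198042 tau [0.909 1.032 0.04 ]
turn [ 0.021 -0.005 -0.006] az 165.586893765999
1 [-10.  10.   0.] deg 130
2 [-8. 12.  0.] deg 145
3 [-4. 14.  0.] deg 160
4 [-0. 14.  0.] deg 175
5 [ 3. 14.  0.] deg 190
6 [ 7. 13.  0.] deg 205
7 [10. 10.  0.] deg 220
8 [12.  8.  0.] deg 235
```

Request:
servo_tool:
  targets: "0.02 -0.005 -0.005 -10 10 0 0; 0 0 0 -8 12 0 0; 0 0 0 -4 14 0 0; 0 0 0 0 14 0 0; 0 0 0 3 14 0 0; 0 0 0 7 13 0 0; 0 0 0 10 10 0 0; 0 0 0 12 8 0 0"

```text
time: 13.28
tool_pos: [0.5497, -0.1368, 0.1802]
tcp_rot: [-0.386, -3.112, 0.008]
wrist_force: [-4.6, -8.8, 2.5]
width: 0.239
```

```bash
python3 cr.py .515 -.1788 12 8
```

```text
t 13.2833 tcp [ 0.55  -0.137  0.18 ] grasp [ 0.55  -0.137  0.199] r 0.05467895123490646 open-angle mod 360: 233.99 deg F [-4.638 -8.763  2.523] w 0.23911391748905783 tau [-1.57   0.604  0.021]
turn [-0.006 -0.005 -0.001] az 165.85495003429617
1 [11.  5.  0.] deg 246
2 [12.  2.  0.] deg 258
3 [12. -1.  0.] deg 270
4 [11. -3.  0.] deg 282
5 [10. -6.  0.] deg 294
6 [ 9. -8.  0.] deg 306
7 [ 7. -9.  0.] deg 318
8 [  5. -10.   0.] deg 330
```

Request:
servo_tool:
  targets: "-0.005 -0.005 0 11 4 0 0; 0 0 0 12 2 0 0; 0 0 0 12 -1 0 0; 0 0 0 11 -3 0 0; 0 0 0 10 -6 0 0; 0 0 0 9 -8 0 0; 0 0 0 7 -9 0 0; 0 0 0 5 -10 0 0"

```text
time: 13.95
tool_pos: [0.4674, -0.1504, 0.1803]
tcp_rot: [0.369, 3.089, -0.032]
wrist_force: [10.1, -3.4, -7.9]
width: 0.236
```

```bash
python3 cr.py .515 -.1788 10 5
```

```text
t 13.95 tcp [ 0.467 -0.15   0.18 ] grasp [ 0.467 -0.15   0.199] r 0.05610632347783731 open-angle mod 360: 332.67 deg F [10.116 -3.364 -7.936] w 0.23645915535676185 tau [-0.153 -1.362 -0.029]
turn [-0.017  0.033  0.008] az 166.39635530076183
1 [  1. -10.   0.] deg 343
2 [  0. -10.   0.] deg 353
3 [ -1. -10.   0.] deg 3
4 [-3. -9.  0.] deg 13
5 [-4. -9.  0.] deg 23
```

Request:
servo_tool:
  targets: "-0.015 0.03 0.008 2 -9 0 0; 0 0 0 0 -9 0 0; 0 0 0 -1 -4 0 0; 0 0 0 0 0 0 0; 0 0 0 0 0 0 0; 0 0 0 0 0 0 0"

```text
time: 14.45
tool_pos: [0.4603, -0.1693, 0.1802]
tcp_rot: [0.384, 3.105, -0.001]
wrist_force: [1.6, -2.0, -0.1]
width: 0.236
```

```bash
python3 cr.py .515 -.1788 2 2
```

```text
t 14.45 tcp [ 0.46  -0.169  0.18 ] grasp [ 0.46  -0.169  0.199] r 0.05575215215391785 open-angle mod 360: 353.73 deg F [ 1.603 -2.023 -0.079] w 0.23575856131311473 tau [-0.342 -0.053 -0.012]
turn [ 0.001  0.013 -0.   ] az 165.88447737163708
1 [-0. -2.  0.] deg 356
2 [-0. -2.  0.] deg 358
```

Request:
servo_tool:
  targets: "0 0.012 0 -1 -5 0 0; 0 0 0 0 -1 0 0; 0 0 0 0 0 0 0; 0 0 0 0 0 0 0; 0 0 0 0 0 0 0"

```text
time: 14.87
tool_pos: [0.4596, -0.1741, 0.1802]
tcp_rot: [-0.383, -3.117, -0.003]
wrist_force: [-0.3, -1.0, 0.8]
width: 0.236
```

```bash
python3 cr.py .515 -.1788 2 2
```

```text
t 14.8667 tcp [ 0.46  -0.174  0.18 ] grasp [ 0.46  -0.174  0.199] r 0.055582648447917805 open-angle mod 360: 358.79 deg F [-0.285 -0.978  0.801] w 0.23606242147725923 tau [-0.18  -0.08   0.003]
turn [ 0.002 -0.002  0.002] az 165.99297550646153
1 [-0. -2.  0.] deg 1
2 [-0. -2. -0.] deg 3
```

Request:
servo_tool:
  targets: "0 0 0 0 -1 0 0; 0 0 0 0 0 0 0; 0 0 0 0 0 0 0; 0 0 0 0 0 0 0; 0 0 0 0 0 0 0; 0 0 0 0 0 0 0"

```text
time: 15.37
tool_pos: [0.4595, -0.1748, 0.1803]
tcp_rot: [-0.383, -3.117, -0.004]
wrist_force: [-0.3, 0.2, 1.2]
width: 0.233
```

```bash
python3 cr.py .515 -.1788 2 1;python3 - <<'E'
from h import *
c=cam('scene'); save(c,'s12.png',(215,120,415,320),3.9/1.3)
c=cam('wrist'); save(c,'w12.png',s=1.5)
E
python3 cr.py .515 -.1788 2 1
```

```text
t 15.3667 tcp [ 0.46  -0.175  0.18 ] grasp [ 0.46  -0.175  0.199] r 0.055607001548928184 open-angle mod 360: 359.53 deg F [-0.251  0.153  1.25 ] w 0.23275139616938034 tau [-0.105 -0.122  0.026]
turn [ 0.002 -0.002  0.002] az 165.99953925906786
1 [-0. -2.  0.] deg 2
t 15.4667 tcp [ 0.459 -0.175  0.18 ] grasp [ 0.46  -0.175  0.199] r 0.05562142775024036 open-angle mod 360: 359.53 deg F [-0.15   0.158  2.429] w 0.23596966612416723 tau [-0.146 -0.152 -0.015]
turn [ 0.002 -0.002  0.002] az 166.00155771863882
1 [-0. -2.  0.] deg 2
```

View pics/s12.png

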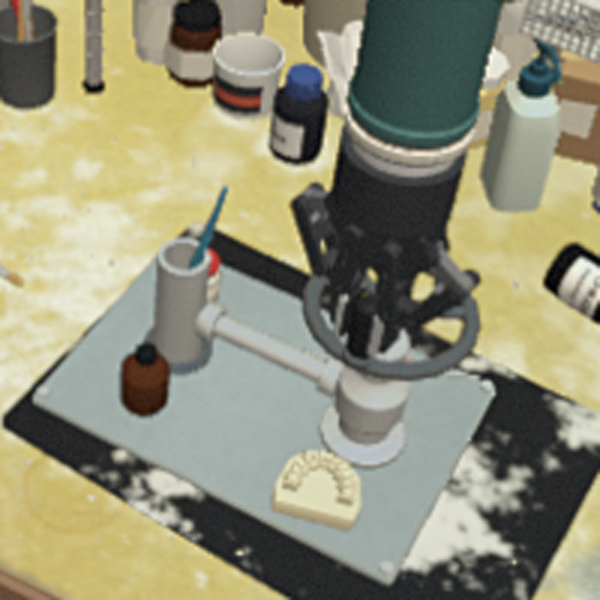

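View pics/w12.png

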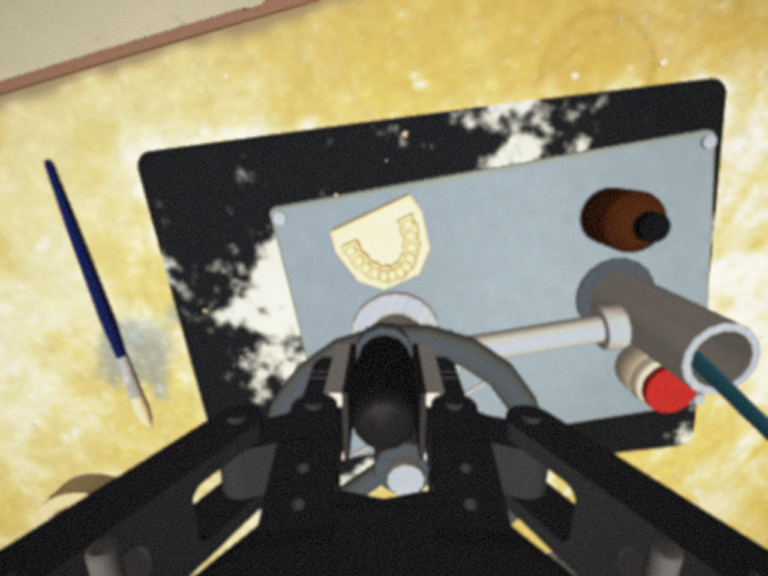

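The view matches the one at the stop: the handle is between the pads at (384,410), the hub is at (405,478), the brush stands in the tube, and the bystanders I can see haven't moved. I'm handing it in.

```bash
python3 -c "
from h import *
print(bot.read_state()['joint_vel'].round(3)); print(finish_job())"
```

```text
[-0.001  0.001 -0.    -0.001 -0.     0.   ]
the job is handed in; nothing more can be done
None
```

I scrubbed the tube, shut the valve, backed it off two turns and handed the job in at about 15.5 s of the 72 s. No verdict was reported, so success is not confirmed.

- **Scrubbing:** I took the blue brush and made two strokes of about 71 mm and 65 mm up. Each ended back at the bottom with 5–9 N of contact. I then let go and the brush stayed standing in the tube, leaning on the rim.
- **Valve:** I turned the wheel clockwise from about 74° open to its stop, where the side push was about 15 N. I then led it counter-clockwise through two turns.
- **Last checks:** The handle angle read 359.5°, against about 359.7° at the stop, so roughly two turns to within 1°. The arm was at rest, the fingers still held the handle with a set grip of 50 N, and the wrist force was under 3 N.
- **Bystanders:** In the final pictures the cast, dropper and pot looked unmoved. The carver was mostly hidden behind the gripper and wheel, but nothing came near it.

No check failed. The only disagreement was about 1 mm between my two estimates of the wheel centre, which is harmless here. The brush tip and the wheel joint could not be read directly; I judged them from tool heights, forces and pictures.

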